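# Put the bench things back in their stands

### The job

Tidy up the jeweller's bench: put the brass pot, the round steel bench block, the cube-shaped doming block and the blank of carving wax each into the wooden stand whose recess has its shape and size (small round, large round, square, oblong). Each must sit flat and upright on the felt inside the rim of its own stand, the doming block and the wax turned to match their recesses, and be let go.

Things in the scene. Friction and masses are not known exactly. Their poses are not given: they have to be found in the camera images.
- pot_center (a point): small turned brass pot with a fixed lid and a little knob, round, 30 mm across (28 mm below the lid) and 44 mm high, standing upright, about 0.07 kg. The point is its centre, 22 mm above its underside; z is its upward axis
- bench_block_center (a point): round steel bench block (a flat little anvil), a smooth grey disc 56 mm across and 26 mm high, the lowest 4 mm a rubber foot 53 mm across, about 0.45 kg. The point is its centre, 13 mm above its underside; z is its upward axis
- doming_block_center (a point): grey steel doming block, a 46 mm cube with round hollows in its faces, about 0.7 kg. The point is its centre, 23 mm above its underside; z up, x and y square to its side faces
- wax_blank_center (a point): oblong blank of carving wax, 30 mm (its x) by 50 mm (its y) by 24 mm high, lying flat, about 0.06 kg. The point is its centre, 12 mm above its underside; z up
- lamp_hood_front (a point): not to be handled, only to be kept clear of: the middle of the lower front edge of the white bench lamp's hood, which hangs over the far middle of the bench. The hood is fixed, reaches 0.21 m to either side (y) of this point, 0.22 m back (+x) and 0.08 m up; arm and gripper cannot pass through it, so cross from one side of the bench to the other closer to the robot
- small_round_stand_seat (a point): the small round stand, 60 mm across, with a round recess 46 mm across, for the brass pot. All stands are fixed to the bench, are of pale wood, stand 9 mm high and have a 5 mm deep recess with a grey felt floor, 4 mm above the bench, enclosed by a 7 mm wide rim. The point is the centre of the recess floor, z up
- large_round_stand_seat (a point): the large round stand, 86 mm across, with a round recess 72 mm across, for the round bench block. All stands are fixed to the bench, are of pale wood, stand 9 mm high and have a 5 mm deep recess with a grey felt floor, 4 mm above the bench, enclosed by a 7 mm wide rim. The point is the centre of the recess floor, z up
- square_stand_seat (a point): the square stand, 76 mm a side, with a square recess 62 mm a side, for the doming block. All stands are fixed to the bench, are of pale wood, stand 9 mm high and have a 5 mm deep recess with a grey felt floor, 4 mm above the bench, enclosed by a 7 mm wide rim. The point is the centre of the recess floor, z up, x and y square to the recess's sides
- oblong_stand_seat (a point): the oblong stand, 60 by 80 mm, with a recess 46 mm (its x) by 66 mm (its y), for the wax blank. All stands are fixed to the bench, are of pale wood, stand 9 mm high and have a 5 mm deep recess with a grey felt floor, 4 mm above the bench, enclosed by a 7 mm wide rim. The point is the centre of the recess floor, z up, x across and y along the recess

How it is judged:
At the end, for the whole second after the job is handed in: Each of the four things is in its own stand: its centre within 13 mm of the recess's centre seen from above, its underside on the felt (height within 3 mm), within 0.1 rad of upright, and at rest (under 0.02 m/s) (horizontal distance between pot_center and small_round_stand_seat below 0.013 m and z of pot_center in the frame of small_round_stand_seat between 0.019 and 0.025 m and angle between each of pot_center, bench_block_center, doming_block_center, wax_blank_center's own z axis and vertical below 0.1 rad and linear speed of each of pot, bench_block, doming_block, wax_blank below 0.02 m/s and horizontal distance between bench_block_center and large_round_stand_seat below 0.013 m and z of bench_block_center in the frame of large_round_stand_seat between 0.01 and 0.016 m and horizontal distance between doming_block_center and square_stand_seat below 0.013 m and z of doming_block_center in the frame of square_stand_seat between 0.02 and 0.026 m and horizontal distance between wax_blank_center and oblong_stand_seat below 0.013 m and z of wax_blank_center in the frame of oblong_stand_seat between 0.009 and 0.015 m); the robot touches nothing.
It also fails if it takes over 115 s, if anything falls off the work surface, if the arm or the gripper's body presses on something with over 40 N, if the wrist force passes 120 N, or if a joint passes its speed limit or range.

### The arm

A 7-joint arm with a two-finger parallel gripper is mounted at the origin on a cart in front of the work surface, level with it; the furniture and walls round the work are solid. World frame = base frame: x ahead of the robot, y to its left, z up, the work surface at z = 0. Lengths are in m, angles in rad, forces in N, time in s.
With the tool pointing down it reaches from about 0.425 to 0.95 m from the base axis. Payload 4.7 kg.
Tool frame: the origin (TCP) lies on the centre line of the jaws, within the pads' length; the fingertips stand robot.nose_length ahead of it and the grasp point (between the pads) lies 8 mm behind it (robot.nose_length is the distance from the TCP to the fingertips, in m); z points along the fingers, x is the direction in which the jaws open and shut, and the axes are right-handed (so a half turn about z gives the same grasp; the last joint's range is limited). The gripper opens to 85 mm and grips with 20 to 120 N. Pads are 22 mm wide; open, the fingers measure 114 mm over their backs; the gripper's body (76 mm by 85 mm) begins 54 mm behind the grasp point. The pads swing forward as they close: fully open they stand 13 mm farther back than shut.
Start: joints at [1.088, 0.469, -0.049, 1.532, 0.024, 1.141, -0.082], TCP at [0.296, -0.607, 0.242] pointing down, gripper open.
Joint ranges: [-2.59, 2.59], [-0.33, 1.99], [-1.39, 1.29], [0.1, 2.45], [-1.04, 4.18], [0.21, 1.99], [-2.66, 2.66]. Speed limits (rad/s): [2.57, 2.57, 3.14, 3.14, 3.14, 3.14, 3.14].

### API

Orientations are given as [roll, pitch, yaw] about the fixed x, y, z axes, in that order (R = Rz(yaw) Ry(pitch) Rx(roll)).
In Python, from plant import robot gives the robot as it stands. Calls block until the motion is done:
- robot.goto(position, orientation): joint-space move of the TCP to a pose.
- robot.move_straight(position, vel=0.15, attitude=None, contact_N=None): straight line of the TCP; attitude=None keeps the orientation; vel is the mean speed in m/s. With contact_N (N) it stops when the force on the tool has changed by that much, and returns True; else False.
- robot.move_joints(angles): joint-space move.
- robot.grip(opening, strength=None): opening from 0.0 (shut) to 1.0 (fully open); strength is the grip in N (None keeps the last); returns when the fingers have stopped.
- robot.sleep(seconds).
- robot.inverse_kinematics(position, orientation): joint angles nearest the present ones, or None.
- robot.sense(): the state.
- robot.grab_frame(name): name is "scene" or "top" or "wrist"; returns a dict with "image" (384x512x3 uint8, red, green, blue), "range_z" (384x512 float32, m along the optical axis (not along the pixel's ray), 0 where there is no reading), "fx", "fy", "cx", "cy" (pixels), "R" (3x3) and "t" (3): a world point X has camera coordinates R X + t. Camera axes: x right, y down, z forward; pixel columns grow to the right and rows downward; lengths in m; the calibration is good to about 2 mm. A picture is of the moment at which its call begins.
A pose or a line that the arm cannot do raises robot.IKError and nothing moves.
- robot.close_job(): hands the job in, once; it reports no verdict.
The state is a dict: "t": time; "joint_pos": joint angles; "joint_velocities": joint speeds; "effort": joint torques, N m; "tcp_pos": TCP position; "tcp_rot": TCP orientation; "wrist_force": force on the tool from outside, world axes, zero at the start; "torque": the same for the moment, N m; "opening": opening from 0.0 (shut) to 1.0 (fully open).
Only numpy, scipy, OpenCV 4.12 (cv2) and the standard library are available. Lean on these libraries where they do the work, as an engineer would, in place of code of your own. Each camera call takes 0.05 s, during which the arm holds its last target. There are 200 camera calls.

## Working session

There is one attempt and no reset: what is moved stays moved. The work goes in short steps, each a Python script; the robot and the scene stay as the last script left them, time stands still between calls to the robot, and variables do not carry over. Pictures are saved under pics/ and viewed, about 12 in all and at most 16, crops included, and the job is handed in when it is done.

```bash
mkdir -p pics; ls; python3 - <<'E'
from plant import robot
import cv2,numpy as np
print(robot.nose_length, robot.sense())
for n in ["top","scene"]:
    f=robot.grab_frame(n); cv2.imwrite(f"pics/{n}0.png",f["image"][:,:,::-1]); np.savez(f"{n}0.npz",**f)
    print(n,f["fx"],f["R"],f["t"],-f["R"].T@f["t"])
E
```

```text
pics
0.011 {'t': 0.0, 'joint_pos': array([ 1.0880907 ,  0.46947714, -0.04858764,  1.53369822,  0.02412214,
        1.14100112, -0.08231899]), 'joint_velocities': array([-0.00190861,  0.00098816, -0.00116442,  0.00110333, -0.00063737,
       -0.00060453, -0.00012469]), 'effort': array([ 1.41649116e-04, -5.10298955e+01, -4.67530265e-02, -2.37706465e+01,
        1.06973716e-02,  7.51406624e-03,  8.62308838e-06]), 'tcp_pos': array([ 0.2956655 , -0.60617119,  0.2412355 ]), 'tcp_rot': array([ 3.14149565e+00,  1.99505484e-03, -1.11697533e+00]), 'wrist_force': array([ 0.4872281 , -0.05474594, -0.71541778]), 'torque': array([-0.00033003, -0.02854671, -0.00389811]), 'opening': 1.0070491542077922}
top 473.1364275369562 [[-0.00969846 -0.99994142 -0.00480608]
 [-0.98317914  0.01041231 -0.18234681]
 [ 0.18238617  0.00295676 -0.98322253]] [-0.00749328  0.59298053  1.81175812] [ 0.2524938  -0.01902407  1.88945349]
scene 376.1158984515456 [[-0.47901674 -0.87753622  0.02175199]
 [-0.49618648  0.25024341 -0.83137068]
 [ 0.72411459 -0.40903352 -0.55529239]] [0.23161908 0.40785209 0.76592958] [-0.24130067  0.41448271  0.75935296]
```

View pics/top0.png

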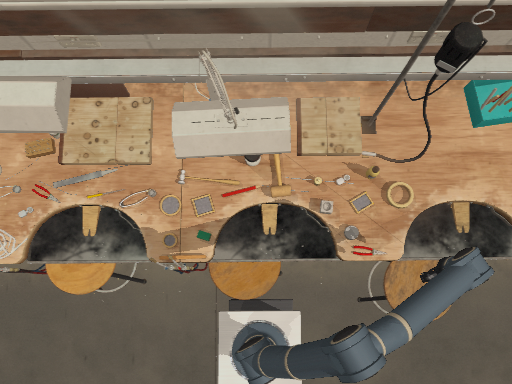

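View pics/scene0.png

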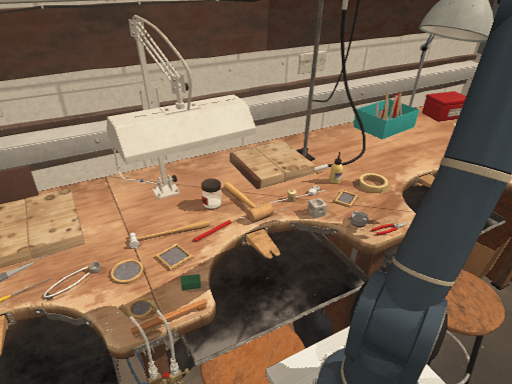

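The stands are at about (171,205), (204,205), (169,240) and (361,202) in the top view. The wax is at (204,236), the cube at (326,207), the disc at (352,232) and probably the pot at (318,180). I'll zoom in on these.

```bash
python3 - <<'E'
import cv2,numpy as np
a=cv2.imread("pics/top0.png")
l=a[180:255,145:230]; r=a[160:245,295:395]
l=cv2.resize(l,(400,353),interpolation=cv2.INTER_CUBIC); r=cv2.resize(r,(400,340),interpolation=cv2.INTER_CUBIC)
o=np.zeros((353,800,3),np.uint8); o[:,:400]=l;o[:340,400:]=r
cv2.imwrite("pics/crop.png",o)
f=np.load("top0.npz")
for n,u,v in [("large",171,205),("sqL",204,205),("small",169,240),("sqR",361,202),("wax",204,236),("dom",326,207),("disc",352,232),("pot",318,180)]:
    d=f["range_z"][v,u]; c=np.array([(u-f["cx"])/f["fx"]*d,(v-f["cy"])/f["fy"]*d,d]); print(n,f["R"].T@(c-f["t"]))
E
```

```text
large [0.56738682 0.35250796 0.00196008]
sqL [ 0.56695313  0.21964822 -0.00386722]
small [0.42552526 0.35620044 0.00566507]
sqR [ 0.57088847 -0.41511713  0.00625549]
wax [0.43819248 0.21453981 0.02444614]
dom [ 0.54683269 -0.26898307  0.03844563]
disc [ 0.44951872 -0.37262813  0.01054705]
pot [ 0.65537442 -0.24016103  0.04363813]
```

View pics/crop.png

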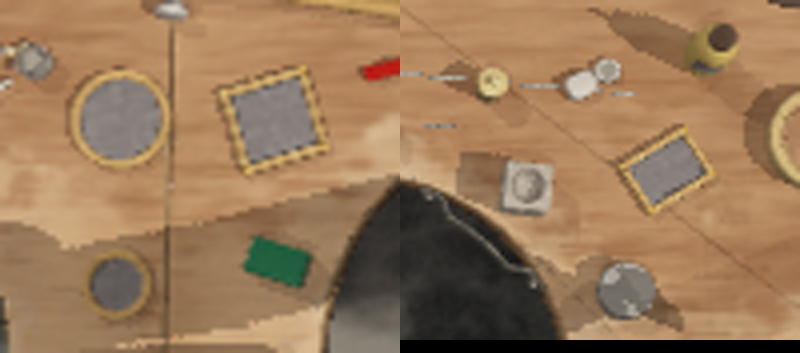

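The square stand is at upper left and the oblong one on the right, with the large and small round stands on the left. I'll hover the wrist camera over the right-hand group.

```bash
cat > h.py <<'E'
from plant import robot
import cv2,numpy as np
def cast(f,u,v,z):
    R,t=f["R"],f["t"]; C=-R.T@t
    d=R.T@np.array([(u-f["cx"])/f["fx"],(v-f["cy"])/f["fy"],1.]); return (C+d*(z-C[2])/d[2])[:2]
def proj(f,X):
    c=f["R"]@np.asarray(X,float)+f["t"]; return c[0]/c[2]*f["fx"]+f["cx"],c[1]/c[2]*f["fy"]+f["cy"]
def snap(name):
    f=robot.grab_frame("wrist"); cv2.imwrite(f"pics/{name}.png",f["image"][:,:,::-1]); np.savez(f"{name}.npz",**f); return f
def yaw_ok(p,y,period=np.pi):
    "yaw (mod period) whose solution keeps joint 7 most central"
    best=None
    for k in range(-4,5):
        yy=y+k*period
        if abs(yy)>3.6: continue
        q=robot.inverse_kinematics(list(p),[np.pi,0,yy])
        if q is not None and (best is None or abs(q[6])<best[0]): best=(abs(q[6]),yy)
    return best[1]
E
python3 - <<'E'
from h import *
f=np.load("top0.npz")
for n,u,v,z in [("large",170.5,205.1,.006),("square",203,205.5,.006),("small",170.3,240.6,.006),("wax",204.1,235.7,.022),("pot",318.25,180.5,.04),("cube",327,206.5,.044),("disc",351.75,232.5,.024),("oblong",361.75,202.5,.006)]:
    print(n,cast(f,u,v,z).round(3))
# hood
v,u=np.mgrid[90:165,170:295]; d=f["range_z"][90:165,170:295]
P=np.stack([(u-f["cx"])/f["fx"]*d,(v-f["cy"])/f["fy"]*d,d],-1)-f["t"]; P=P@f["R"]
m=(P[...,2]>.15)&(d>0); print("hood",P[m].min(0),np.percentile(P[m],5,axis=0),np.percentile(P[m],95,axis=0))
p=[.5,-.33,.38]; y=yaw_ok(p,-1.0); robot.goto(p,[np.pi,0,y]); print(robot.sense()["t"],y)
f=snap("w1"); print(f["R"],-f["R"].T@f["t"],f["fx"])
E
```

```text
large [0.566 0.354]
square [0.563 0.222]
small [0.423 0.351]
wax [0.44  0.214]
pot [ 0.654 -0.242]
cube [ 0.548 -0.272]
disc [ 0.446 -0.369]
oblong [ 0.569 -0.418]
hood [ 0.69048292 -0.11747129  0.20737895] [ 0.7056923  -0.09432078  0.27995487] [0.88940496 0.2693312  0.35365904]
1.4833 -1.0
[[ 0.53743494 -0.84330435 -0.00120865]
 [-0.81180881 -0.51774992  0.27000273]
 [-0.22832025 -0.14412771 -0.9628588 ]] [ 0.556692   -0.29367914  0.51050622] 325.7451585185701
```

View pics/w1.png

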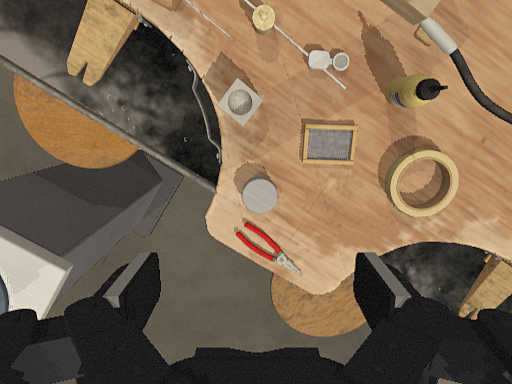

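The wrist view shows the pot at (263,16), the cube at (240,101), the disc at (260,195) and the oblong stand at (330,143). I'll localise each using the height from the depth image plus colour.

```bash
cat >> h.py <<'E'
def hmap(f):
    d=f["range_z"]; v,u=np.mgrid[:384,:512]
    P=np.stack([(u-f["cx"])/f["fx"]*d,(v-f["cy"])/f["fy"]*d,d],-1)-f["t"]; return P@f["R"],d>0
def find(f,xy,z,rad,kind,colour=None,zmask=None):
    """mask -> contour near xy -> corner/centre on plane z. returns xy, long-axis yaw, sizes"""
    P,ok=hmap(f); m=ok&(np.hypot(P[...,0]-xy[0],P[...,1]-xy[1])<rad)
    if zmask: m&=(P[...,2]>zmask[0])&(P[...,2]<zmask[1])
    if colour is not None: m&=colour(cv2.cvtColor(f["image"],cv2.COLOR_RGB2HSV))
    m=cv2.morphologyEx(m.astype(np.uint8),cv2.MORPH_CLOSE,np.ones((7,7),np.uint8)); m=cv2.morphologyEx(m,cv2.MORPH_OPEN,np.ones((3,3),np.uint8))
    cs,_=cv2.findContours(m,cv2.RETR_EXTERNAL,cv2.CHAIN_APPROX_NONE); c=max(cs,key=cv2.contourArea)[:,0]
    W=np.array([cast(f,u,v,z) for u,v in c],np.float32)*1000
    if kind=="round": (o,r)=cv2.minEnclosingCircle(W); M=W.mean(0); return np.array(o)/1000,0,(round(2*r,1),M.round(1))
    o,s,a=cv2.minAreaRect(W); a=np.radians(a)
    return np.array(o)/1000,a,np.round(s,1)   # first side s[0] lies along yaw a
grey=lambda h:h[...,1]<60
E
python3 - <<'E'
from h import *
f=np.load("w1.npz")
P,ok=hmap(f)
for u,v in [(263,16),(240,101),(233,108),(260,195),(330,143),(310,143),(290,180)]: print(u,v,P[v,u].round(4),cv2.cvtColor(f["image"],cv2.COLOR_RGB2HSV)[v,u])
a=lambda n,*k,**q: print(n,find(f,*k,**q))
a("pot",(.654,-.242),.038,.03,"round",zmask=(.03,.06))
a("cube",(.548,-.272),.046,.045,"rect",zmask=(.037,.06))
a("disc",(.446,-.369),.026,.045,"round",zmask=(.019,.04))
a("obl felt",(.569,-.418),.004,.05,"rect",colour=grey)
E
```

```text
263 16 [ 0.6584 -0.2379  0.0435] [ 22  86 222]
240 101 [ 0.5536 -0.2672  0.0318] [ 20  39 192]
233 108 [ 0.5404 -0.2642  0.0378] [ 19  46 155]
260 195 [ 0.4525 -0.3655  0.0261] [ 20  26 178]
330 143 [ 0.5752 -0.4148  0.0046] [ 17  30 137]
310 143 [ 0.5587 -0.3889  0.0043] [ 20  23 135]
290 180 [ 0.4937 -0.3962  0.0012] [ 14 120 176]
pot (array([ 0.65870715, -0.23800122]), 0, (30.3, array([ 658.6, -237.9], dtype=float32)))
cube (array([ 0.55264978, -0.26800122]), np.float64(1.4508781776502637), array([45.7, 45.7]))
disc (array([ 0.45195578, -0.36432718]), 0, (56.4, array([ 452.1, -364.4], dtype=float32)))
obl felt (array([ 0.42507431, -0.88259131]), np.float64(0.7749972543391711), array([173.8,  86.1]))
```

Sizes match the real objects. Pot next: I'll pick it up, carry it round the hood on the robot's side, and photograph the left side on the way.

```bash
cat >> h.py <<'E'
def st(n):
    s=robot.sense(); print(n,"t%.1f"%s["t"],s["tcp_pos"].round(4),"open %.3f"%s["opening"],"F",s["wrist_force"].round(1),"q7 %.2f"%s["joint_pos"][6],flush=True)
def down(xy,yaw,z,hover=.14,**k):
    robot.goto([*xy,hover],[np.pi,0,yaw]); return robot.move_straight([*xy,z],vel=.12,**k)
def pick(xy,yaw,z,N,up=.14):
    robot.grip(1.0); c=down(xy,yaw,z,contact_N=15); st(f"down contact={c}")
    robot.grip(0.0,N); st("gripped"); robot.move_straight([*xy,up],vel=.15); st("lifted")
E
python3 - <<'E'
from h import *
f=np.load("w1.npz")
o=find(f,(.573,-.415),.004,.05,"rect",colour=grey,zmask=(-.01,.02)); print("obl",o)
y=yaw_ok([.6587,-.238,.14],.8,2*np.pi); print(y)
pick((.6587,-.238),y,.026,40)
robot.goto([.48,0,.25],[np.pi,0,.2])
p=[.44,.28,.38]; robot.goto(p,[np.pi,0,.6]); snap("w2"); st("left")
E
```

```text
obl (array([ 0.57303235, -0.41470956]), np.float64(0.5305381078716911), array([45. , 65.3]))
0.8
down contact=False t4.1 [ 0.6595 -0.2381  0.027 ] open 0.998 F [ 0.4  0.8 -0.5] q7 0.78
gripped t4.7 [ 0.6587 -0.2382  0.0263] open 0.329 F [-1.4 -0.4  1.5] q7 0.78
lifted t5.6 [ 0.6578 -0.2379  0.1388] open 0.324 F [ 0.2 -0.7 -1.1] q7 0.83
left t8.0 [0.441  0.2777 0.3788] open 0.325 F [ 0.2  0.1 -0.9] q7 -0.18
```

View pics/w2.png

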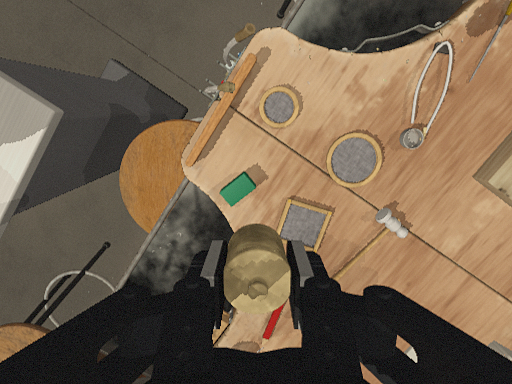

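The pot is held at a 28 mm width. The view shows the small stand at (279,106), the large one at (355,159), the wax at (238,188) and the square stand at (305,223), partly hidden.

```bash
cat >> h.py <<'E'
def put(xy,yaw,z,hover=.14,opening=.6):
    # opening: wide enough to let go, narrow enough not to knock neighbours
    robot.goto([*xy,hover],[np.pi,0,yaw])
    robot.move_straight([*xy,z+.02],vel=.12)
    c=robot.move_straight([*xy,z-.001],vel=.04,contact_N=6); st(f"put contact={c}")
    robot.grip(opening); robot.move_straight([*xy,hover],vel=.15); st("released")
E
python3 - <<'E'
from h import *
f=np.load("w2.npz")
sm=find(f,(.425,.353),.004,.03,"round",colour=grey,zmask=(-.01,.02)); print("small",sm)
lg=find(f,(.57,.355),.004,.045,"round",colour=grey,zmask=(-.01,.02)); print("large",lg)
wx=find(f,(.44,.215),.024,.045,"rect",colour=lambda h:(h[...,0]>50)&(h[...,0]<95)&(h[...,1]>90),zmask=(.017,.04)); print("wax",wx)
s=sm[0]
if np.hypot(*(s-[.425,.353]))<.012:
    put(s,np.arctan2(s[1],s[0]),.030)
    robot.goto([.44,.28,.36],[np.pi,0,.6]); f=snap("w3"); st("look")
    print("pot",find(f,s,.042,.03,"round",zmask=(.034,.06)))
    print("wax",find(f,(.44,.215),.024,.045,"rect",colour=lambda h:(h[...,0]>50)&(h[...,0]<95)&(h[...,1]>90),zmask=(.017,.04)))
    print("square",find(f,(.566,.224),.004,.05,"rect",colour=grey,zmask=(-.01,.02)))
    print("large",find(f,(.57,.355),.004,.045,"round",colour=grey,zmask=(-.01,.02)))
E
```

```text
small (array([0.42737088, 0.35699051]), 0, (44.2, array([427.4, 357. ], dtype=float32)))
large (array([0.56967029, 0.35748096]), 0, (69.7, array([569.1, 357.9], dtype=float32)))
wax (array([0.44357745, 0.22184779]), np.float64(1.2693765588264203), array([50.1, 30.1]))
put contact=True t10.4 [0.427  0.3565 0.0299] open 0.327 F [-1.  -1.1  5.2] q7 -0.57
released t11.6 [0.427  0.3563 0.1392] open 0.598 F [ 0.5  0.5 -0.4] q7 -0.45
look t12.6 [0.4394 0.2797 0.3579] open 0.604 F [ 0.4 -0.6 -0.2] q7 -0.21
pot (array([0.42735049, 0.35708389]), 0, (29.7, array([427.2, 357.1], dtype=float32)))
wax (array([0.44350894, 0.22182735]), np.float64(1.2675199360724716), array([50.1, 30.2]))
square (array([0.56748865, 0.22493871]), np.float64(0.2906969160239221), array([60.3, 60.8]))
large (array([0.56971191, 0.35783633]), 0, (69.6, array([569.2, 358. ], dtype=float32)))
```

View pics/w3.png

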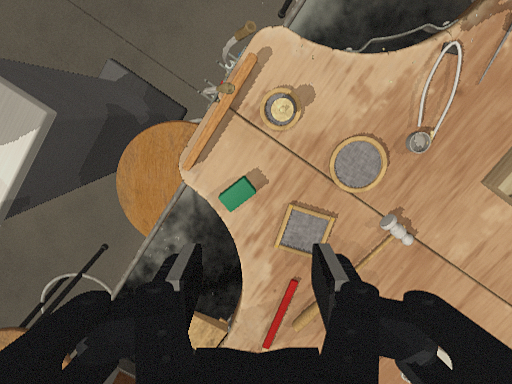

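The pot is centred in the small stand to within 1 mm. Next the wax goes to the oblong stand, then I'll re-image the right side.

```bash
python3 - <<'E'
from h import *
w=(.4435,.2218); y=yaw_ok([*w,.14],-.303); print(y)
pick(w,y,.021,40)
robot.goto([.47,0,.25],[np.pi,0,0])
o=(.573,-.4147); y=yaw_ok([*o,.14],.5305); print(y)
put(o,y,.025)
robot.goto([.5,-.33,.36],[np.pi,0,-1.0]); f=snap("w4"); st("look")
print("wax",find(f,o,.028,.05,"rect",colour=lambda h:(h[...,0]>50)&(h[...,0]<95)&(h[...,1]>90),zmask=(.021,.05)))
print("cube",find(f,(.5526,-.268),.046,.045,"rect",zmask=(.037,.06)))
print("disc",find(f,(.452,-.364),.026,.045,"round",zmask=(.019,.04)))
E
```

```text
-0.303
down contact=False t15.1 [0.444  0.2222 0.0216] open 0.997 F [ 0.4 -0.4  0.7] q7 -1.30
gripped t15.7 [0.4439 0.2219 0.0214] open 0.338 F [ 0.3 -0.9  4.1] q7 -1.30
lifted t16.6 [0.4429 0.2212 0.1391] open 0.337 F [-0.6  0.1 -1.5] q7 -1.14
0.5305
put contact=True t20.6 [ 0.5727 -0.4147  0.0255] open 0.339 F [ 0.1 -0.2  4.3] q7 0.75
released t21.9 [ 0.5722 -0.4144  0.1388] open 0.597 F [-0.4 -0.6 -0.2] q7 0.81
look t23.2 [ 0.4998 -0.3301  0.3584] open 0.599 F [ 0.2 -0.1 -0.6] q7 -0.56
wax (array([ 0.57464984, -0.41397726]), np.float64(0.5332681143051313), array([30.1, 51. ]))
cube (array([ 0.55257666, -0.26797174]), np.float64(1.452989664920533), array([45.8, 45.8]))
disc (array([ 0.45200458, -0.36423764]), 0, (56.2, array([ 452.2, -364. ], dtype=float32)))
```

View pics/w4.png

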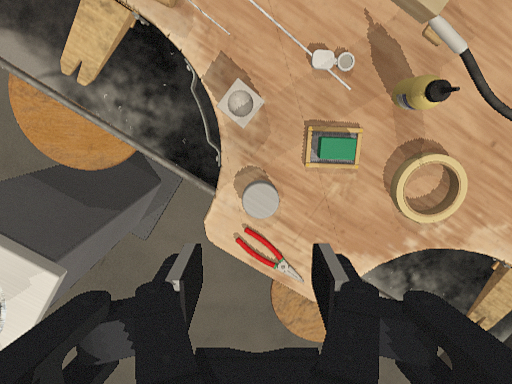

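The wax sits in the oblong stand, about 2 mm off centre and aligned with it. Next are the cube and then the disc.

```bash
python3 - <<'E'
from h import *
c=(.5526,-.268); y=yaw_ok([*c,.14],1.453,np.pi/2); print(y)
pick(c,y,.028,100)
robot.goto([.47,0,.25],[np.pi,0,0])
o=(.5675,.2249); y=yaw_ok([*o,.14],.2907,np.pi/2); print(y)
put(o,y,.032,opening=.85)
robot.goto([.44,.26,.36],[np.pi,0,.6]); f=snap("w5"); st("look")
print("cube",find(f,o,.050,.05,"rect",zmask=(.041,.065)))
E
```

```text
-0.11779632679489649
down contact=False t25.6 [ 0.5533 -0.2682  0.0289] open 1.004 F [ 1.  -0.3  0.4] q7 -0.01
gripped t26.1 [ 0.5531 -0.2682  0.029 ] open 0.518 F [-1.4  0.8  4.6] q7 -0.01
lifted t27.0 [ 0.5514 -0.2677  0.1385] open 0.522 F [-0.9  0.2 -6.3] q7 0.05
0.2907
put contact=True t30.6 [0.5675 0.2247 0.033 ] open 0.519 F [ 0.6 -0.5  5.4] q7 -0.62
released t31.8 [0.5669 0.2244 0.1391] open 0.846 F [-0.8 -1.1 -0.6] q7 -0.53
look t32.9 [0.4408 0.2585 0.3582] open 0.857 F [ 1.   0.1 -0.1] q7 -0.19
cube (array([0.56596643, 0.22567021]), np.float64(0.2892276500505254), array([47.8, 47.7]))
```

View pics/w5.png

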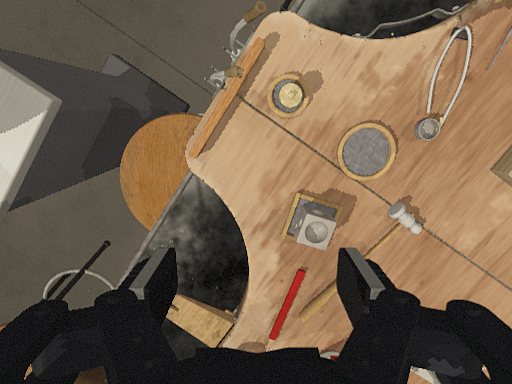

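The cube is seated and aligned (about 2 mm off); its apparent offset in the picture is parallax. Disc next, with the jaws turned clear of the pliers.

```bash
python3 - <<'E'
from h import *
robot.goto([.47,0,.25],[np.pi,0,0])
pick((.452,-.3642),-1.0,.023,80)
robot.goto([.47,0,.25],[np.pi,0,0])
o=(.5695,.3577)
put(o,.56,.027,opening=1.0)
robot.goto([.45,.28,.36],[np.pi,0,.6]); f=snap("w6"); st("look")
print("disc",find(f,o,.030,.05,"round",zmask=(.023,.045)))
print("cube",find(f,(.5675,.2249),.050,.05,"rect",zmask=(.041,.065)))
print("pot",find(f,(.4274,.357),.042,.03,"round",zmask=(.034,.06)))
P,ok=hmap(f)
for n,x,y,h in [("pot lid",.4274+.01,.357,.04),("disc",*o,.03),("cube corner",.5675-.017,.2249-.015,.05)]:
    u,v=map(int,proj(f,(x,y,h))); print(n,np.median(P[v-1:v+2,u-1:u+2,2]).round(4))
E
```

```text
down contact=False t36.8 [ 0.4526 -0.3645  0.0237] open 1.001 F [-0.4 -0.   0.5] q7 -0.69
gripped t37.2 [ 0.4528 -0.3649  0.0247] open 0.612 F [-1.1 -0.2  6.8] q7 -0.69
lifted t38.2 [ 0.451  -0.3637  0.1387] open 0.610 F [ 0.3  0.4 -4.6] q7 -0.61
put contact=True t42.4 [0.5696 0.3575 0.0288] open 0.610 F [-0.8 -0.1  4.9] q7 -0.66
released t43.8 [0.5692 0.357  0.1389] open 1.002 F [-0.5 -0.4  0.3] q7 -0.58
look t44.8 [0.4507 0.2792 0.3585] open 1.001 F [ 0.  -0.4 -0.4] q7 -0.37
disc (array([0.56945508, 0.35603268]), 0, (56.7, array([569.3, 356.4], dtype=float32)))
cube (array([0.56599902, 0.22595935]), np.float64(0.2870328391276502), array([47.2, 48. ]))
pot (array([0.42742163, 0.35705197]), 0, (29.9, array([427.3, 357. ], dtype=float32)))
pot lid 0.0405
disc 0.0296
cube corner 0.0492
```

View pics/w6.png

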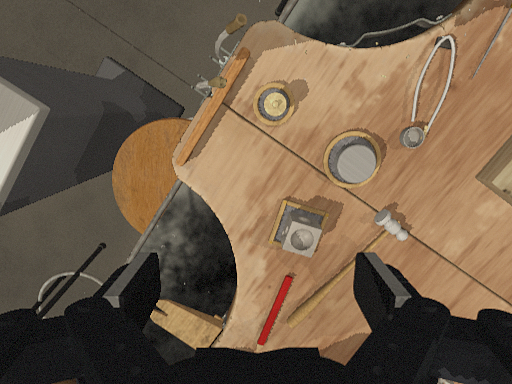

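All three on the left are seated at the right heights. I'll check the wax height from the earlier frame and hand in.

```bash
python3 - <<'E'
from h import *
f=np.load("w4.npz"); P,_=hmap(f); hs=[]
for dx,dy in [(0,0),(.012,-.012),(-.012,.012),(.008,.008),(-.008,-.008)]:
    u,v=map(int,proj(f,(.5746+dx,-.414+dy,.028))); hs.append(round(float(P[v,u,2]),4))
print(hs)
if abs(np.mean(hs)-.028)<.003: robot.close_job(); st("handed in")
E
```

```text
[0.0278, 0.0272, 0.0281, 0.0282, 0.028]
the job is handed in; nothing more can be done
the job is handed in; nothing more can be done
```

I put all four things in their own stands, let them go and handed the job in at about 45 s, with the arm clear of everything. No verdict was reported.

| Thing | Stand | Distance from recess centre | Top height, measured (expected) |
|---|---|---|---|
| Brass pot | small round | under 1 mm | 40.5 mm, read on the lid beside the knob (48 mm at its highest point) |
| Bench block | large round | about 2 mm | 29.6 mm (30 mm) |
| Doming block | square | about 2 mm, turned to within 0.01 rad of its recess | 49.2 mm (50 mm) |
| Wax blank | oblong | about 2 mm, turned to within 0.01 rad of its recess | 27–28 mm (28 mm) |

- **Failed checks:** none of these checks failed. The pot's reading cannot confirm its exact height, because the lid's own height isn't given. Its descent stopped on contact at the expected height.
- **Disagreement:** the top camera's rough positions differed from the wrist camera's by 3–8 mm. I used the wrist camera, because its size readings matched the real sizes.
- **Not checked again:** the wax was last seen right after I placed it, not at the end.

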